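Register a sample carrier in the corner of a microscope loading stage

ROBOT

A 6-joint arm with a two-finger parallel gripper is mounted at the origin on the work surface. World frame = base frame: x ahead of the robot, y to its left, z up, the work surface at z = 0. Lengths are in m, angles in rad, forces in N, time in s.
With the tool pointing down it reaches from about 0.35 to 0.875 m from the base axis. Payload 4.2 kg.
Tool frame: the origin (TCP) lies at the very end of the fingers, on their centre line; the grasp point (between the pads) lies 19 mm behind it (pinch_z is the distance from the TCP to the grasp point, in m); z points along the fingers, y is the line along which they close (so a half turn about z gives the same grasp; the last joint's range is limited). The gripper opens to 87 mm and grips with 3 to 60 N. Pads are 19 mm wide; open, the fingers measure 117 mm over their backs; the gripper's body (75 mm by 190 mm) begins 51 mm behind the grasp point.
Start: joints at [1.511, 0.385, 0.008, 0, -1.194, -0.259], TCP at [0.196, 0.593, 0.223] pointing down, gripper open.
Joint ranges: [-3.14, 3.14], [-1.21, 2.06], [-1.07, 1.41], [-3.16, 2.05], [-2.99, -0.16], [-3.1, 3.1]. Speed limits (rad/s): [2.79, 2.79, 3.14, 3.14, 3.14, 3.14].

INTERFACE

Orientations are given as a unit quaternion [x, y, z, w].
In Python, from workcell import * gives the robot as it stands. The module is installed in compiled form; this text tells all that it offers.
- The arm moves only by the shell command python3 -m jog 'ROWS' [FORCE]. ROWS is JSON, a list of rows, each an object with "dp": the shift along the tool's x, y, z in mm, a list of three; "dr": the turn, a rotation vector about the tool's x, y, z in rad, a list of three; "jaw": the opening, from 0 (shut) to 1 (fully open). In form: [{"dp": [x, y, z], "dr": [ax, ay, az], "jaw": jaw}, ...]. A call has exactly 10 rows; each row is the pose to reach, as a shift and turn from the pose commanded when the call began, along the tool's axes at that moment; what a row does not reach only later rows make up. A row lasts 1/12 s, in which the tool goes at most 41.7 mm and 7.16 degrees, less where a joint would pass 70% of its speed; a pose out of reach is approached as far as the arm can. A call with a gripper value outside its range is refused whole. The fingers move at their own pace and stop on an object; FORCE is the grip in N (left out, the last holds). Time passes only in rows, so rows that repeat a pose let the fingers close, or fill a call up. It gives the time, the measured TCP pose, the force, the opening and the grip force at its end, in the units of the state.
- get_obs(): the state, without advancing time (a new reading comes with each control period).
- read_camera(name): name is "scene" or "side" or "wrist"; returns a dict with "image" (480x640x3 uint8, blue, green, red), "mtx" (3x3 intrinsics, pixels), "cam_to_world" (4x4, takes a point from camera to world coordinates). Camera axes: x right, y up, looking along -z (the intrinsics and any distortion apply to the point x, -y, -z); pixel columns grow to the right and rows downward; lengths in m; the calibration is good to about 2 mm. A picture is of the moment at which its call begins. There is no depth.
- sign_off(): hands the job in; it is judged then, once.
Trained networks look in a picture, given as the dict that the camera call returned (one of the last four; its "shot" number tells which), for a name from the list of things; names that differ only in an ending like _2 or _b are one class to them, and where a whole thing is asked for, a point or a joint stands for the part that bears it (a point fixed in the world has none). Each returns a list of dicts, best first, with "p" (0 to 1); they miss things now and then, are a little off and sometimes report something else, mostly with a low value. They report only what shows in the picture. A call takes as long as a camera call. They do not tell look-alikes from the thing itself.
- look_for(picture, thing): "box" ([left, top, right, bottom] in pixels, round what is visible of it).
- regions_of(picture, thing): "mask" (480x640 bool, what is visible of it) and "box" ([left, top, right, bottom] in pixels, round what is visible of it).
- pinpoint(picture, thing): "xy" ([column, row] in pixels: a listed point, or the origin of a listed thing).
The state is a dict: "time_s": time; "qpos": joint angles; "joint_vel": joint speeds; "tau": joint torques, N m; "position": TCP position; "orientation": TCP orientation; "force": force on the tool from outside, world axes, zero at the start; "torque": the same for the moment, N m; "gripper_width": finger opening in m; "grasp_force": force on a finger pad.
Only numpy, scipy, OpenCV 4.12 (cv2) and the standard library are available. Lean on these libraries where they do the work, as an engineer would, in place of code of your own. Each camera call takes 0.05 s, during which the arm holds its last target. There are 200 camera calls.

TASK

Push the square steel sample carrier across the loading stage, with the fingers only, into the corner between the long back rail and the side stop, so that it lies flat and flush against both. Slide it: do not pick it up, lift it or tip it. Leave the other things (the round puck, sample box, hex key and jar) where they are and draw the hand clear at the end.

Things in the scene. Friction and masses are not known exactly. Their poses are not given: they have to be found in the camera images.
- stage: Fixed dark steel plate, 200 (x) by 230 (y) by 12 mm thick, flat on the table, turned up to 0.25 rad; origin at the centre of its underside, x pointing away from the robot to the rail. The back rail is an aluminium bar along the whole far edge, 20 mm wide, near face at x = +75 mm, top 28 mm above the table.
- side_stop: Fixed aluminium bar on the plate, 110 mm long (its x, parallel to the stage's x), 18 mm wide (y), 16 mm high, far end touching the back rail; origin at the centre of its underside, on the plate's top face. It sits on the stage's left or right, at y = +95 or -95 mm in the stage frame; the inner face, towards the stage's middle, is 9 mm from its origin.
- screw_caps: Two low fixed screw caps on the plate, 14 mm across, 5 mm high, at 35 mm either side of the origin along x; on the opposite side of the stage from the side stop. Not a stop.
- carrier: Loose square block, bare steel, 60 by 60 by 22 mm high, with a white ceramic disc (44 mm across, 2 mm high) and a small dark chip on top, 0.2 to 0.4 kg; origin at the centre of its underside, x and y square to its sides. Starts on the plate away from rail and stop, turned up to 0.35 rad from the stage; its far (+x) side at the start is the one to rest against the rail.
- puck: Loose brass disc, 22 mm across and 12 mm high, standing on the stage's near left corner; origin at the centre of its underside. Leave alone.
- sample_box: Loose flat box with clear lid, 80 by 55 by 30 mm, on the table left of the stage; origin at the centre of its underside. Leave alone.
- hex_key: Loose L-shaped key, 6 mm thick, long leg 90 mm along its x, short leg 30 mm along its y, on the table right of the stage; origin under the middle of the long leg. Leave alone.
- tin: Loose small amber glass jar with metal cap, 48 mm across and 50 mm high, on the table right of the stage; origin at the centre of its underside. Leave alone.
Not all that is in view belongs to the job. Leave any green, red or yellow look-alike of the carrier alone.

How it is judged:
At the end, for the whole second after the job is handed in: The carrier rests flat on the stage plate in the corner, within 2.5 mm of touching the back rail and within 2.5 mm of touching the side stop, square to the stage within 2 degrees, still and let go; puck, box, key and jar are within 10 mm of where they began (x of carrier in the frame of stage above 0.0425 m and y of carrier in the frame of stage between -0.08 and 0.08 m and y of carrier in the frame of side_stop between -0.0415 and 0.0415 m and z of carrier in the frame of stage between 0.009 and 0.015 m and angle between the x axis of carrier and the x axis of stage, either way round below 0.035 rad and angle between carrier's own z axis and vertical below 0.04 rad and linear speed of carrier below 0.01 m/s and distance of each of sample_box, hex_key, tin, puck from where it was at the start of the episode below 0.01 m).
It fails at once if the carrier is lifted more than 6 mm off the plate (z of carrier in the frame of stage above 0.018 m).
It fails at once if the carrier is tipped by more than about 10 degrees (angle between carrier's own z axis and vertical above 0.18 rad).
It fails at once if another thing (puck, sample box, hex key, jar) is moved more than 10 mm (distance of any of sample_box, hex_key, tin, puck from where it was at the start of the episode above 0.01 m).
It also fails if it takes over 51 s, if anything falls off the work surface, if the arm or the gripper's body presses on something with over 40 N, if the wrist force passes 120 N, or if a joint passes its speed limit or range.

## Working session

There is one attempt and no reset: what is moved stays moved. The work goes in short steps, Python scripts to look and compute and a shell command to move; the robot and the scene stay as the last step left them, time stands still between calls to the robot, and variables do not carry over. Pictures are saved under pics/ and viewed, at most 10 in all, crops included, and the job is handed in when it is done.

```bash
mkdir -p pics; cat > h.py <<'E'
from workcell import *
import numpy as np, cv2
from scipy.spatial.transform import Rotation as R
def ray(pic,uv,z):
    M=np.array(pic["cam_to_world"]);d=np.linalg.inv(pic["mtx"])@[uv[0],uv[1],1];d=M[:3,:3]@[d[0],-d[1],-d[2]]
    o=M[:3,3];return o+d*(z-o[2])/d[2]
def proj(pic,p):
    M=np.linalg.inv(pic["cam_to_world"]);c=M[:3,:3]@p+M[:3,3];c=pic["mtx"]@[c[0],-c[1],-c[2]];return c[:2]/c[2]
E
python3 - <<'E'
from h import *
o=get_obs();print(o)
for n in ["scene","side"]:
    p=read_camera(n);cv2.imwrite(f"pics/{n}0.png",p["image"]);print(n,np.round(p["cam_to_world"],3).tolist(),np.array(p["mtx"]).tolist(),[k for k in p])
    for t,z in dict(stage=0,side_stop=.012,carrier=.012,puck=.012,sample_box=0,hex_key=0,tin=0).items():
        for r in pinpoint(p,t)[:3]: print(t,round(r["p"],2),np.round(r["xy"]),np.round(ray(p,r["xy"],z),3))
E
```

```text
{'time_s': 0.0, 'qpos': array([ 1.51055966e+00,  3.85541341e-01,  6.63765104e-03, -5.21324182e-04,
       -1.19399767e+00, -2.58593664e-01]), 'joint_vel': array([ 0.00053183, -0.00041722,  0.00014995,  0.00079516, -0.00055435,
       -0.00059634]), 'tau': array([ 8.81672750e-04, -3.90668249e+01,  1.87402636e+01,  4.21955645e+00,
        1.10262059e-02, -2.02624051e-04]), 'position': array([0.19570131, 0.59293699, 0.2214701 ]), 'orientation': array([ 9.87304444e-01, -1.58835666e-01, -1.36868365e-04,  1.07133298e-03]), 'force': array([-0.34848303,  1.08983087,  0.74908808]), 'torque': array([0.01188449, 0.00062487, 0.03207045]), 'grasp_force': 0.0, 'gripper_width': 0.08701258871134536}
scene [[0.63, -0.463, 0.624, 1.166], [0.777, 0.378, -0.504, -0.526], [-0.002, 0.802, 0.597, 0.675], [0.0, 0.0, 0.0, 1.0]] [[503.14238301627205, 0.0, 330.7658057601328], [0.0, 503.14238301627205, 232.91850624481404], [0.0, 0.0, 1.0]] ['image', 'mtx', 'cam_to_world', 'shot']
stage 0.62 [332. 276.] [ 0.575 -0.046  0.   ]
side_stop 0.89 [301. 299.] [ 0.6   -0.14   0.012]
carrier 0.81 [245. 230.] [ 0.346 -0.1
[... 359 characters left out ...]
38], [-0.25, 0.693, -0.676, -0.633], [-0.005, 0.697, 0.717, 0.694], [0.0, 0.0, 0.0, 1.0]] [[454.6989425363308, 0.0, 319.4078250252553], [0.0, 454.6989425363308, 244.2118292158535], [0.0, 0.0, 1.0]] ['image', 'mtx', 'cam_to_world', 'shot']
stage 0.75 [369. 259.] [ 0.591 -0.044  0.   ]
stage 0.16 [321. 225.] [0.522 0.08  0.   ]
side_stop 0.85 [389. 289.] [ 0.6   -0.138  0.012]
carrier 0.96 [251. 307.] [ 0.338 -0.114  0.012]
carrier 0.94 [335. 190.] [0.58  0.174 0.012]
carrier 0.71 [280. 214.] [0.439 0.124 0.012]
puck 0.33 [369. 257.] [ 0.588 -0.051  0.012]
sample_box 0.96 [304. 158.] [0.542 0.336 0.   ]
hex_key 0.69 [341. 416.] [ 0.443 -0.347  0.   ]
tin 0.81 [440. 383.] [ 0.615 -0.336  0.   ]
```

View pics/scene0.png

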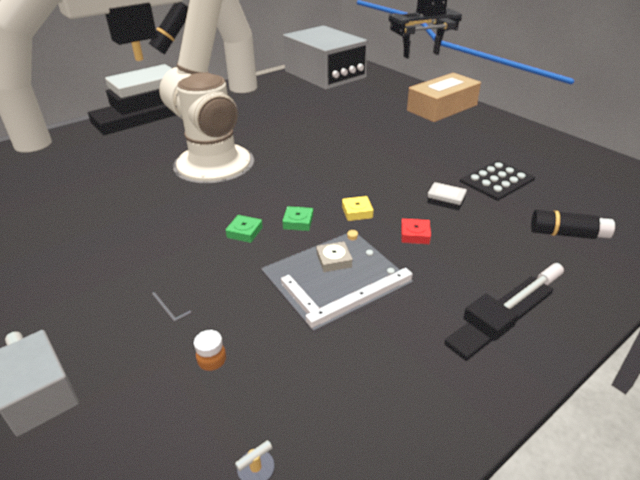

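View pics/side0.png

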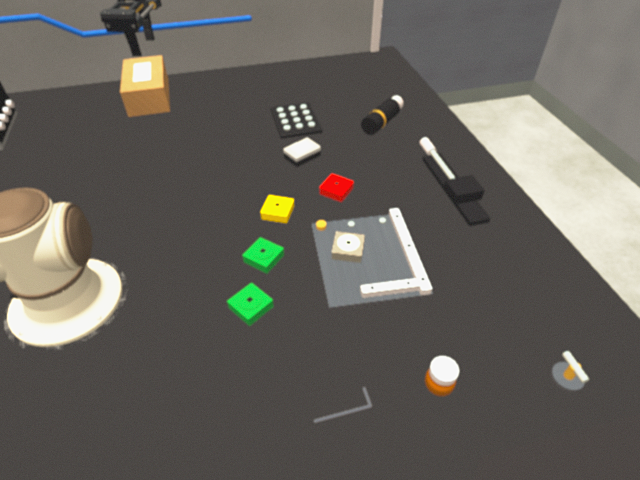

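The scene view shows the steel carrier with the white disc on the stage at scene (335,255) and side (349,244). The side stop is on the right (-y). The things it could be mistaken for, in scene pixels, are green (243,228), green (298,217), yellow (357,208), red (416,231) and the white box (447,195). I choose the bare steel one on the plate and check it in a close crop.

```bash
python3 - <<'E'
from h import *
a=cv2.imread("pics/side0.png")[195:315,300:450];cv2.imwrite("pics/sidecrop.png",cv2.resize(a,None,fx=5,fy=5,interpolation=cv2.INTER_CUBIC))
a=cv2.imread("pics/scene0.png")[215:335,255:415];cv2.imwrite("pics/scenecrop.png",cv2.resize(a,None,fx=5,fy=5,interpolation=cv2.INTER_CUBIC))
E
```

```text
(no output)
```

View pics/sidecrop.png

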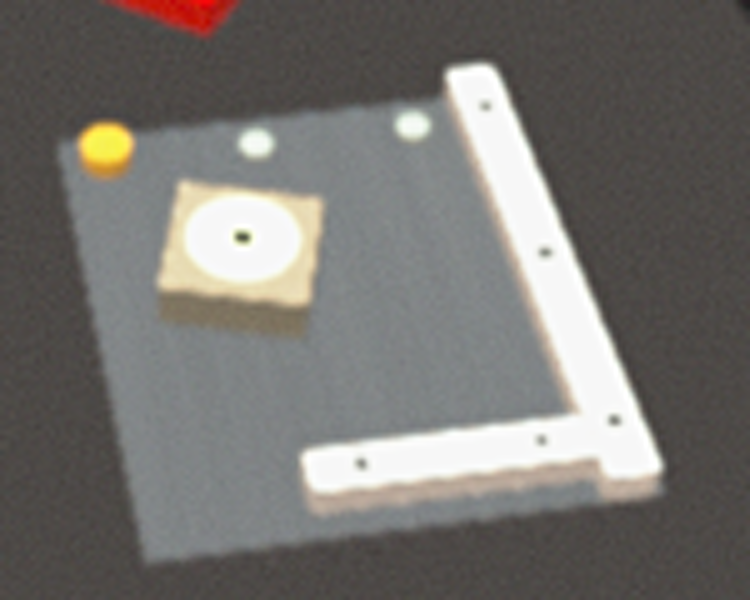

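View pics/scenecrop.png

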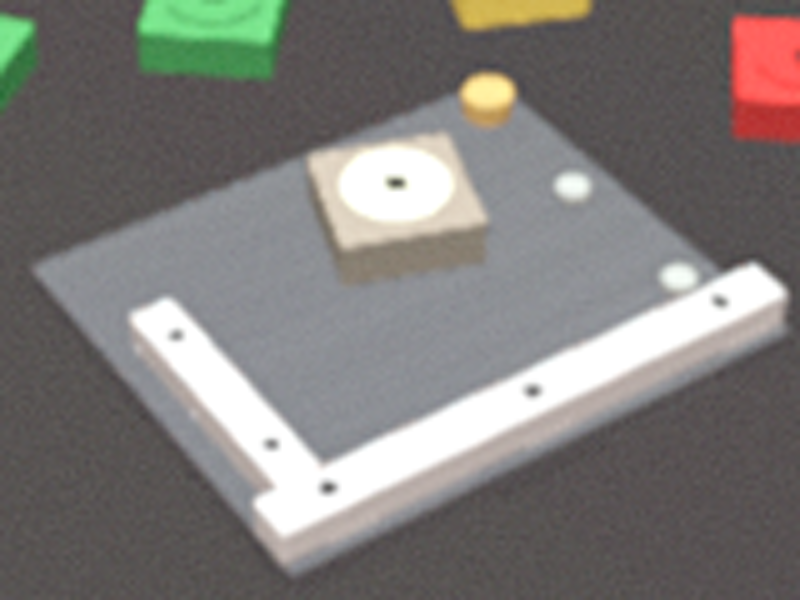

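The crops confirm it: bare steel carrier, white disc and chip, at side (348,242). The puck is at side (321,224). I'll now fit the stage and carrier poses.

```bash
cat > fit.py <<'E'
from h import *
from scipy.optimize import least_squares
def fit(pts,x0,fixed=None):
    # pts: (pic, uv, local xyz mm)
    def f(q):
        c,s=np.cos(q[2]),np.sin(q[2]);r=[]
        for p,uv,l in pts:
            x,y,z=np.array(l)/1e3; r+=list(proj(p,np.array([q[0]+c*x-s*y,q[1]+s*x+c*y,z]))-uv)
        return r
    s=least_squares(f,x0,loss="soft_l1");return s.x,np.array(f(s.x)).reshape(-1,2)
def rel(st,ca):
    d=R.from_euler('z',-st[2]).apply([ca[0]-st[0],ca[1]-st[1],0]);return d[0]*1e3,d[1]*1e3,ca[2]-st[2]
E
python3 - <<'E'
from fit import *
A=read_camera("side");B=read_camera("scene")
sa=lambda u,v:np.array([300+(u-2)/5,195+(v-2)/5]); sb=lambda u,v:np.array([255+(u-2)/5,215+(v-2)/5])
S=[(A,sa(148,562),(-100,-115,12)),(A,sa(60,145),(-100,115,12)),(A,sa(447,72),(75,115,28)),(A,sa(493,65),(95,115,28)),(A,sa(662,468),(95,-115,28)),
(A,sa(303,453),(-35,-86,28)),(A,sa(312,492),(-35,-104,28)),
(B,sb(35,268),(-100,-115,12)),(B,sb(755,263),(75,115,28)),(B,sb(786,292),(95,115,28)),(B,sb(257,500),(75,-115,28)),(B,sb(290,540),(95,-115,28)),
(B,sb(175,298),(-35,-86,28)),(B,sb(132,318),(-35,-104,28)),(B,sb(293,577),(100,-115,12))]
C=[(A,sa(180,183),(-30,30,34)),(A,sa(325,197),(30,30,34)),(A,sa(308,305),(30,-30,34)),(A,sa(160,290),(-30,-30,34)),
(B,sb(443,135),(-30,30,34)),(B,sb(487,222),(30,30,34)),(B,sb(343,248),(30,-30,34)),(B,sb(307,155),(-30,-30,34))]
for n in (0,1,2):
    f=lambda L:[x for x in L if n==2 or x[0] is (A,B)[n]]
    st,r=fit(f(S),[.58,-.04,0]);ca,r2=fit(f(C),[.53,0,0])
    print(np.round(st,4),np.round(ca,4),"rel",np.round(rel(st,ca),3),"rms",r.std(),r2.std())
print(np.round(r,1).tolist(),np.round(r2,1).tolist())
np.save("st.npy",st)
pk=np.mean([ray(A,sa(106,140),.024),ray(B,sb(488,92),.024)],0);print("puck",pk,rel(st,[pk[0],pk[1],0]))
E
```

```text
[ 0.5873 -0.0456 -0.096 ] [ 0.5526 -0.0218 -0.4126] rel [-36.894  20.35   -0.317] rms 0.34085537297602486 0.29701408314270195
[ 0.5872 -0.0451 -0.0918] [ 0.5517 -0.0221 -0.415 ] rel [-37.397  19.567  -0.323] rms 0.3983916213364188 0.26931319116873775
[ 0.5874 -0.0452 -0.0939] [ 0.5522 -0.0221 -0.414 ] rel [-37.171  19.687  -0.32 ] rms 0.3864441807112344 0.3056547704112962
[[-0.2, 0.1], [-0.7, -0.6], [0.1, -0.2], [-0.3, 0.2], [0.0, 0.0], [0.3, -0.1], [0.6, -0.4], [-0.6, -0.1], [0.1, 0.5], [0.6, 0.3], [-0.0, 0.3], [-0.7, -0.7], [-0.5, 0.3], [0.0, -0.2], [0.5, -0.0]] [[-0.1, 0.3], [-0.4, 0.6], [0.2, 0.1], [-0.2, -0.3], [0.5, -0.2], [0.3, 0.1], [-0.0, 0.1], [-0.2, 0.5]]
puck [0.5163368  0.06050974 0.024     ] (np.float64(-80.61768973593315), np.float64(98.60617405661485), np.float64(0.09393346213719318))
```

```bash
cat > go.py <<'E'
from h import *
import sys
# target in stage frame mm + yaw (tool x angle relative to stage x); prints shift/turn in tool axes
x,y,z,a=map(float,sys.argv[1:5]);st=np.load("st.npy");o=get_obs()
Rs=R.from_euler('z',st[2]);p=Rs.apply([x/1e3,y/1e3,0])+[st[0],st[1],z/1e3]
Rt=R.from_quat(o["orientation"]);T=Rs*R.from_euler('z',a)*R.from_euler('x',np.pi)
l=Rs.inv().apply(o["position"]-[st[0],st[1],0])*1e3
print("now stage",np.round(l,1),"dp",np.round(Rt.inv().apply(p-o["position"])*1e3,1),"dr",np.round((Rt.inv()*T).as_rotvec(),3),"F",np.round(Rs.inv().apply(o["force"]),1),"t",o["time_s"],"jaw",o["gripper_width"])
E
python3 go.py -105 18 120 0
```

```text
now stage [-449.7  599.2  222.6] dp [465.6 489.7 102.6] dr [-0.     0.    -0.225] F [-0.3  0.4 -0.5] t 0.9 jaw 0.08685441718708316
```

```bash
python3 -m jog '[{"dp":[466,490,40],"dr":[0,0,-0.225],"jaw":0.345},{"dp":[466,490,40],"dr":[0,0,-0.225],"jaw":0.345},{"dp":[466,490,40],"dr":[0,0,-0.225],"jaw":0.345},{"dp":[466,490,40],"dr":[0,0,-0.225],"jaw":0.345},{"dp":[466,490,40],"dr":[0,0,-0.225],"jaw":0.345},{"dp":[466,490,40],"dr":[0,0,-0.225],"jaw":0.345},{"dp":[466,490,40],"dr":[0,0,-0.225],"jaw":0.345},{"dp":[466,490,40],"dr":[0,0,-0.225],"jaw":0.345},{"dp":[466,490,40],"dr":[0,0,-0.225],"jaw":0.345},{"dp":[466,490,40],"dr":[0,0,-0.225],"jaw":0.345}]'; python3 go.py -105 18 100 0
```

```text
time_s: 1.73
position: [0.374, 0.2156, 0.1983]
orientation: [0.999, -0.046, 0.0, -0.0]
force: [0.3, 0.5, -0.6]
gripper_width: 0.0325
grasp_force: 0.0
now stage [-236.9  239.7  198.3] dp [131.6 221.9  98.2] dr [-0.001 -0.001  0.001] F [ 0.2  0.5 -0.6] t 1.7333 jaw 0.032476428022756715
```

```bash
python3 -m jog '[{"dp":[132,222,98],"dr":[0,0,0],"jaw":0.345},{"dp":[132,222,98],"dr":[0,0,0],"jaw":0.345},{"dp":[132,222,98],"dr":[0,0,0],"jaw":0.345},{"dp":[132,222,98],"dr":[0,0,0],"jaw":0.345},{"dp":[132,222,98],"dr":[0,0,0],"jaw":0.345},{"dp":[132,222,98],"dr":[0,0,0],"jaw":0.345},{"dp":[132,222,98],"dr":[0,0,0],"jaw":0.345},{"dp":[132,222,98],"dr":[0,0,0],"jaw":0.345},{"dp":[132,222,98],"dr":[0,0,0],"jaw":0.345},{"dp":[132,222,98],"dr":[0,0,0],"jaw":0.345}]'; python3 go.py -105 18 17 0
python3 -c "
from h import *
p=read_camera('wrist');cv2.imwrite('pics/w1.png',p['image'])"
```

```text
time_s: 2.57
position: [0.4843, -0.0159, 0.1002]
orientation: [0.999, -0.047, 0.0, -0.0]
force: [0.4, 0.2, 0.7]
gripper_width: 0.0303
grasp_force: 0.0
now stage [-105.3   19.6  100.2] dp [ 0.3  1.6 83.2] dr [-0. -0. -0.] F [0.3 0.2 0.7] t 2.5667 jaw 0.03026644916298425
```

View pics/w1.png

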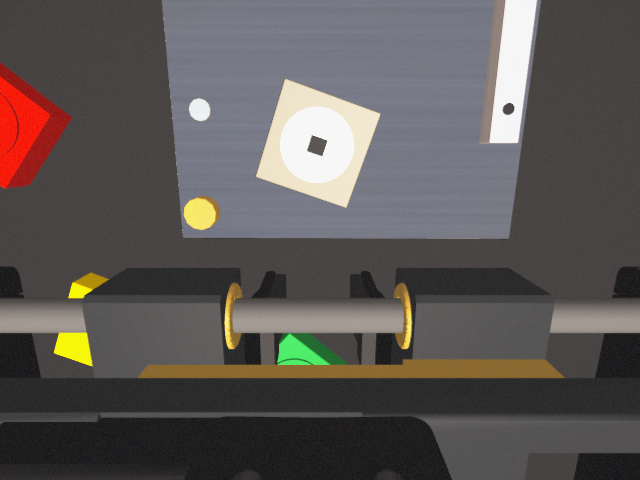

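The wrist view shows the carrier at (317,145), tilted as measured, and the stage edge level at row 238, so the hand is aligned. A green block lies near the fingers at (310,350), so I'll check clearance before going down.

```bash
python3 - <<'E'
from fit import *
st=np.load("st.npy");A=read_camera("side")
for uv in [(263,250),(285,255),(263,239),(262,270)]:
    q=ray(A,uv,.02);print(uv,np.round(rel(st,[q[0],q[1],0])[:2]))
E
```

```text
(263, 250) [-209.   43.]
(285, 255) [-166.   21.]
(263, 239) [-207.   74.]
(262, 270) [-215.  -11.]
```

```bash
python3 -m jog '[{"dp":[0,2,20],"dr":[0,0,0],"jaw":0.345},{"dp":[0,2,40],"dr":[0,0,0],"jaw":0.345},{"dp":[0,2,60],"dr":[0,0,0],"jaw":0.345},{"dp":[0,2,75],"dr":[0,0,0],"jaw":0.345},{"dp":[0,2,82],"dr":[0,0,0],"jaw":0.345},{"dp":[0,2,82],"dr":[0,0,0],"jaw":0.345},{"dp":[5,2,82],"dr":[0,0,0],"jaw":0.345},{"dp":[10,2,82],"dr":[0,0,0],"jaw":0.345},{"dp":[15,2,82],"dr":[0,0,0],"jaw":0.345},{"dp":[20,2,82],"dr":[0,0,0],"jaw":0.345}]'; python3 go.py -10 18 17 0
```

```text
time_s: 3.5
position: [0.5053, -0.0196, 0.0189]
orientation: [0.999, -0.047, 0.001, -0.0]
force: [-1.9, -0.2, 1.4]
gripper_width: 0.0303
grasp_force: 1.0
now stage [-84.1  17.8  18.9] dp [74.1 -0.2  2.1] dr [-0.001 -0.002  0.   ] F [-1.8 -0.3  1.4] t 3.5 jaw 0.03028205828181652
```

```bash
python3 -m jog '[{"dp":[4,0,1],"dr":[0,0,0],"jaw":0.345},{"dp":[8,0,1],"dr":[0,0,0],"jaw":0.345},{"dp":[12,0,1],"dr":[0,0,0],"jaw":0.345},{"dp":[16,0,1],"dr":[0,0,0],"jaw":0.345},{"dp":[20,0,1],"dr":[0,0,0],"jaw":0.345},{"dp":[24,0,1],"dr":[0,0,0],"jaw":0.345},{"dp":[28,0,1],"dr":[0,0,0],"jaw":0.345},{"dp":[32,0,1],"dr":[0,0,0],"jaw":0.345},{"dp":[36,0,1],"dr":[0,0,0],"jaw":0.345},{"dp":[40,0,1],"dr":[0,0,0],"jaw":0.345}]'; python3 go.py -5 18 17 0
python3 -m jog '[{"dp":[3,0,0],"dr":[0,0,0],"jaw":0.345},{"dp":[6,0,0],"dr":[0,0,0],"jaw":0.345},{"dp":[9,0,0],"dr":[0,0,0],"jaw":0.345},{"dp":[12,0,0],"dr":[0,0,0],"jaw":0.345},{"dp":[15,0,0],"dr":[0,0,0],"jaw":0.345},{"dp":[18,0,0],"dr":[0,0,0],"jaw":0.345},{"dp":[21,0,0],"dr":[0,0,0],"jaw":0.345},{"dp":[24,0,0],"dr":[0,0,0],"jaw":0.345},{"dp":[27,0,0],"dr":[0,0,0],"jaw":0.345},{"dp":[30,0,0],"dr":[0,0,0],"jaw":0.345}]'; python3 go.py 5 18 17 0
python3 -c "
from h import *
p=read_camera('wrist');cv2.imwrite('pics/w2.png',p['image'])"
```

```text
time_s: 4.33
position: [0.5443, -0.0234, 0.0169]
orientation: [0.999, -0.047, 0.0, -0.0]
force: [-1.7, 0.2, -0.4]
gripper_width: 0.03
grasp_force: 0.8
now stage [-44.9  17.7  16.9] dp [39.9 -0.3 -0.1] dr [-0. -0.  0.] F [-1.7  0.  -0.4] t 4.3333 jaw 0.030013780651783985
time_s: 5.17
position: [0.574, -0.0264, 0.0169]
orientation: [0.999, -0.047, 0.0, -0.0]
force: [-1.4, 1.2, -0.7]
gripper_width: 0.0301
grasp_force: 0.6
now stage [-15.1  17.5  16.9] dp [20.1 -0.5 -0.1] dr [-0. -0.  0.] F [-1.5  1.1 -0.7] t 5.1667 jaw 0.030091710426517846
```

View pics/w2.png

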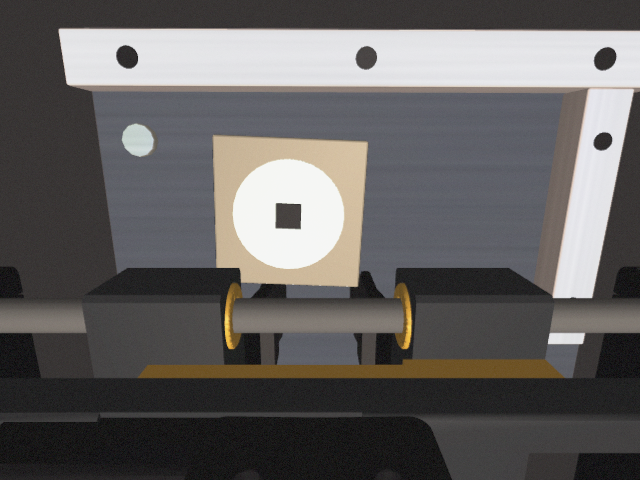

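The wrist view shows the carrier almost square at (288,215), with the rail at row 90. It is still clear of the rail, so I keep pushing.

```bash
python3 -m jog '[{"dp":[2,0,0],"dr":[0,0,0],"jaw":0.345},{"dp":[4,0,0],"dr":[0,0,0],"jaw":0.345},{"dp":[6,0,0],"dr":[0,0,0],"jaw":0.345},{"dp":[8,0,0],"dr":[0,0,0],"jaw":0.345},{"dp":[10,0,0],"dr":[0,0,0],"jaw":0.345},{"dp":[12,0,0],"dr":[0,0,0],"jaw":0.345},{"dp":[14,0,0],"dr":[0,0,0],"jaw":0.345},{"dp":[16,0,0],"dr":[0,0,0],"jaw":0.345},{"dp":[17,0,0],"dr":[0,0,0],"jaw":0.345},{"dp":[17,0,0],"dr":[0,0,0],"jaw":0.345}]'; python3 go.py 5 18 17 0
python3 -m jog '[{"dp":[0.5,0,0],"dr":[0,0,0],"jaw":0.345},{"dp":[1,0,0],"dr":[0,0,0],"jaw":0.345},{"dp":[1.5,0,0],"dr":[0,0,0],"jaw":0.345},{"dp":[2,0,0],"dr":[0,0,0],"jaw":0.345},{"dp":[2.5,0,0],"dr":[0,0,0],"jaw":0.345},{"dp":[3,0,0],"dr":[0,0,0],"jaw":0.345},{"dp":[3.5,0,0],"dr":[0,0,0],"jaw":0.345},{"dp":[4,0,0],"dr":[0,0,0],"jaw":0.345},{"dp":[4,0,0],"dr":[0,0,0],"jaw":0.345},{"dp":[4,0,0],"dr":[0,0,0],"jaw":0.345}]'; python3 go.py 5 18 17 0
```

```text
time_s: 6.05
position: [0.591, -0.028, 0.017]
orientation: [0.999, -0.047, 0.0, -0.0]
force: [-0.5, 0.7, 1.6]
gripper_width: 0.0301
grasp_force: 0.7
now stage [ 2.  17.5 17. ] dp [ 3.  -0.5 -0. ] dr [-0.    -0.001  0.   ] F [-0.5  0.6  1.6] t 6.05 jaw 0.03006842322266229
time_s: 6.88
position: [0.5921, -0.0283, 0.0169]
orientation: [0.999, -0.047, -0.002, 0.0]
force: [-7.3, 2.3, 5.4]
gripper_width: 0.03
grasp_force: 4.1
now stage [ 3.2 17.3 16.9] dp [ 1.8 -0.7 -0.1] dr [0.001 0.005 0.   ] F [-7.5  1.6  5.4] t 6.8833 jaw 0.030001181380476635
```

```bash
python3 -m jog '[{"dp":[-8,0,0],"dr":[0,0,0],"jaw":0.345},{"dp":[-16,0,0],"dr":[0,0,0],"jaw":0.345},{"dp":[-22,0,0],"dr":[0,0,0],"jaw":0.345},{"dp":[-22,0,-20],"dr":[0,0,0],"jaw":0.345},{"dp":[-22,0,-45],"dr":[0,0,0],"jaw":0},{"dp":[-22,0,-60],"dr":[0,0,0],"jaw":0},{"dp":[-10,-35,-60],"dr":[0,0,0],"jaw":0},{"dp":[10,-72,-60],"dr":[0,0,0],"jaw":0},{"dp":[39,-72,-60],"dr":[0,0,0],"jaw":0},{"dp":[39,-72,-60],"dr":[0,0,0],"jaw":0}]'; python3 go.py 45 88 21 0
python3 -c "
from h import *
p=read_camera('side');cv2.imwrite('pics/s2.png',cv2.resize(p['image'][170:320,280:460],None,fx=4,fy=4,interpolation=cv2.INTER_CUBIC))"
```

```text
time_s: 7.72
position: [0.6452, 0.0418, 0.0774]
orientation: [0.999, -0.045, 0.003, -0.0]
force: [1.7, -0.2, 0.9]
gripper_width: 0.0023
grasp_force: 0.0
now stage [49.5 92.1 77.4] dp [-4.8  4.1 56.4] dr [-0.001 -0.007  0.003] F [ 1.7 -0.   0.9] t 7.7167 jaw 0.0022523758336248957
```

View pics/s2.png

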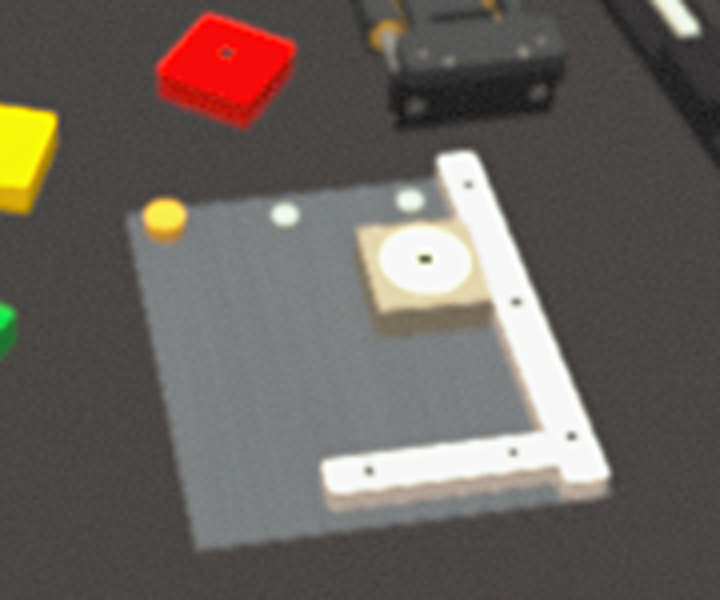

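The carrier lies flush along the rail, centred at crop (425,258), and the puck hasn't moved.

```bash
python3 - <<'E'
from fit import *
st=np.load("st.npy");A=read_camera("side")
q=ray(A,(280+424/4,170+258/4),.037);print(np.round(rel(st,[q[0],q[1],0])[:2],1))
o=get_obs();print("tcp px in crop",(proj(A,o["position"])-[280,170])*4)
for u in [(284,214),(410,200)]:
    q=ray(A,(280+u[0]/4,170+u[1]/4),.017);print("cap",np.round(rel(st,[q[0],q[1],0])[:2],1))
E
python3 go.py 45 95 21 0
```

```text
[44.1 28.9]
tcp px in crop [402.73033975 123.26615435]
cap [-14.9  93.7]
cap [55.4 93.4]
now stage [44.9 89.9 76.3] dp [ 0.1 -5.1 55.3] dr [-0. -0.  0.] F [-0.9  0.2 -1.5] t 7.8167 jaw 0.0006483776319026401
```

```bash
python3 -c "
from h import *
p=read_camera('side');cv2.imwrite('pics/s3.png',cv2.resize(p['image'][60:260,280:500],None,fx=3,fy=3,interpolation=cv2.INTER_CUBIC))
o=get_obs()
for z in (0,.07,.1): print((proj(p,o['position']+[0,0,z])-[280,60])*3)"
```

```text
[301.02017843 423.1044694 ]
[310.66333434 341.79129973]
[315.1338733  304.09475133]
```

View pics/s3.png

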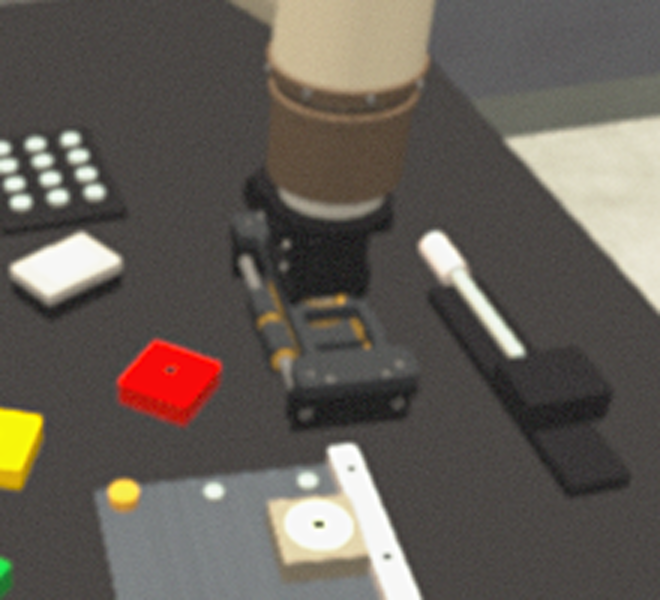

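The rod end of the gripper body, at crop (350,390), hides the fingers. It agrees with the stated 190 mm body along y, and the tip clears. I descend to the left of the carrier and above the cap.

```bash
python3 -m jog '[{"dp":[0,-5,15],"dr":[0,0,0],"jaw":0},{"dp":[0,-5,30],"dr":[0,0,0],"jaw":0},{"dp":[0,-5,45],"dr":[0,0,0],"jaw":0},{"dp":[0,-5,53],"dr":[0,0,0],"jaw":0},{"dp":[0,-5,55],"dr":[0,0,0],"jaw":0},{"dp":[0,-2,55],"dr":[0,0,0],"jaw":0},{"dp":[0,2,55],"dr":[0,0,0],"jaw":0},{"dp":[0,6,55],"dr":[0,0,0],"jaw":0},{"dp":[0,10,55],"dr":[0,0,0],"jaw":0},{"dp":[0,14,55],"dr":[0,0,0],"jaw":0}]'; python3 go.py 45 -11 19 0
python3 -m jog '[{"dp":[0,4,2],"dr":[0,0,0],"jaw":0},{"dp":[0,8,2],"dr":[0,0,0],"jaw":0},{"dp":[0,12,2],"dr":[0,0,0],"jaw":0},{"dp":[0,16,2],"dr":[0,0,0],"jaw":0},{"dp":[0,20,2],"dr":[0,0,0],"jaw":0},{"dp":[0,24,2],"dr":[0,0,0],"jaw":0},{"dp":[0,28,2],"dr":[0,0,0],"jaw":0},{"dp":[0,32,2],"dr":[0,0,0],"jaw":0},{"dp":[0,36,2],"dr":[0,0,0],"jaw":0},{"dp":[0,40,2],"dr":[0,0,0],"jaw":0}]'; python3 go.py 45 -11 19 0
```

```text
time_s: 8.7
position: [0.6391, 0.0252, 0.0227]
orientation: [0.999, -0.047, 0.001, -0.0]
force: [0.1, -0.6, -0.7]
gripper_width: 0.0008
grasp_force: 0.0
now stage [44.9 75.  22.7] dp [ 0.1 86.   3.7] dr [-0.    -0.001 -0.   ] F [ 0.2 -0.6 -0.7] t 8.7 jaw 0.0007664549249347904
time_s: 9.53
position: [0.6349, -0.0143, 0.02]
orientation: [0.999, -0.047, -0.0, -0.0]
force: [-1.1, 5.2, 0.9]
gripper_width: 0.0004
grasp_force: 1.8
now stage [44.4 35.2 20. ] dp [ 0.6 46.2  0.9] dr [-0.  0.  0.] F [-1.6  5.   0.9] t 9.5333 jaw 0.0004175671460500966
```

```bash
python3 -m jog '[{"dp":[0.5,4,0],"dr":[0,0,0],"jaw":0},{"dp":[0.5,8,0],"dr":[0,0,0],"jaw":0},{"dp":[0.5,12,0],"dr":[0,0,0],"jaw":0},{"dp":[0.5,16,0],"dr":[0,0,0],"jaw":0},{"dp":[0.5,20,0],"dr":[0,0,0],"jaw":0},{"dp":[0.5,24,0],"dr":[0,0,0],"jaw":0},{"dp":[0.5,28,0],"dr":[0,0,0],"jaw":0},{"dp":[0.5,32,0],"dr":[0,0,0],"jaw":0},{"dp":[0.5,35,0],"dr":[0,0,0],"jaw":0},{"dp":[0.5,38,0],"dr":[0,0,0],"jaw":0}]'; python3 go.py 45 -11 19 0
python3 -m jog '[{"dp":[0,1,0],"dr":[0,0,0],"jaw":0},{"dp":[0,2,0],"dr":[0,0,0],"jaw":0},{"dp":[0,3,0],"dr":[0,0,0],"jaw":0},{"dp":[0,4,0],"dr":[0,0,0],"jaw":0},{"dp":[0,5,0],"dr":[0,0,0],"jaw":0},{"dp":[0,6,0],"dr":[0,0,0],"jaw":0},{"dp":[0,7,0],"dr":[0,0,0],"jaw":0},{"dp":[0,8,0],"dr":[0,0,0],"jaw":0},{"dp":[0,8,0],"dr":[0,0,0],"jaw":0},{"dp":[0,8,0],"dr":[0,0,0],"jaw":0}]'; python3 go.py 45 -11 19 0
```

```text
time_s: 10.37
position: [0.6314, -0.052, 0.0199]
orientation: [0.999, -0.047, -0.001, -0.0]
force: [-3.1, 4.3, 2.3]
gripper_width: 0.0003
grasp_force: 2.4
now stage [44.5 -2.7 19.9] dp [0.5 8.3 0.9] dr [-0.     0.001 -0.   ] F [-3.5  4.   2.3] t 10.3667 jaw 0.00033450190593847654
time_s: 11.2
position: [0.6306, -0.0599, 0.0199]
orientation: [0.999, -0.047, -0.001, -0.0]
force: [-1.8, 5.1, 2.0]
gripper_width: 0.0006
grasp_force: 2.1
now stage [ 44.5 -10.6  19.9] dp [0.5 0.4 0.9] dr [ 0.     0.001 -0.   ] F [-2.2  4.9  2. ] t 11.2 jaw 0.0005511367031385493
```

```bash
python3 -m jog '[{"dp":[0,0.7,0],"dr":[0,0,0],"jaw":0},{"dp":[0,1.4,0],"dr":[0,0,0],"jaw":0},{"dp":[0,2.1,0],"dr":[0,0,0],"jaw":0},{"dp":[0,2.8,0],"dr":[0,0,0],"jaw":0},{"dp":[0,3.5,0],"dr":[0,0,0],"jaw":0},{"dp":[0,4.2,0],"dr":[0,0,0],"jaw":0},{"dp":[0,4.9,0],"dr":[0,0,0],"jaw":0},{"dp":[0,5.5,0],"dr":[0,0,0],"jaw":0},{"dp":[0,6,0],"dr":[0,0,0],"jaw":0},{"dp":[0,6,0],"dr":[0,0,0],"jaw":0}]'; python3 go.py 45 -15 19 0
```

```text
time_s: 12.03
position: [0.63, -0.0658, 0.0198]
orientation: [0.999, -0.047, -0.001, -0.0]
force: [-1.7, 5.1, 2.5]
gripper_width: 0.0003
grasp_force: 2.3
now stage [ 44.4 -16.5  19.8] dp [ 0.6 -1.5  0.8] dr [-0.     0.001 -0.   ] F [-2.2  4.9  2.5] t 12.0333 jaw 0.0003413083909365752
```

```bash
python3 -m jog '[{"dp":[0,0.7,0],"dr":[0,0,0],"jaw":0},{"dp":[0,1.4,0],"dr":[0,0,0],"jaw":0},{"dp":[0,2.1,0],"dr":[0,0,0],"jaw":0},{"dp":[0,2.8,0],"dr":[0,0,0],"jaw":0},{"dp":[0,3.5,0],"dr":[0,0,0],"jaw":0},{"dp":[0,4.2,0],"dr":[0,0,0],"jaw":0},{"dp":[0,4.9,0],"dr":[0,0,0],"jaw":0},{"dp":[0,5.5,0],"dr":[0,0,0],"jaw":0},{"dp":[0,6,0],"dr":[0,0,0],"jaw":0},{"dp":[0,6,0],"dr":[0,0,0],"jaw":0}]'; python3 go.py 45 -15 19 0;python3 -c "
from h import *
p=read_camera('wrist');cv2.imwrite('pics/w4.png',p['image'])"
```

```text
time_s: 12.87
position: [0.63, -0.067, 0.0199]
orientation: [0.999, -0.047, 0.0, -0.003]
force: [-4.1, 21.4, 4.5]
gripper_width: 0.0003
grasp_force: 10.4
now stage [ 44.5 -17.7  19.9] dp [ 0.5 -2.7  0.9] dr [-0.005 -0.     0.   ] F [-6.1 21.   4.5] t 12.8667 jaw 0.00032630531848811374
```

View pics/w4.png

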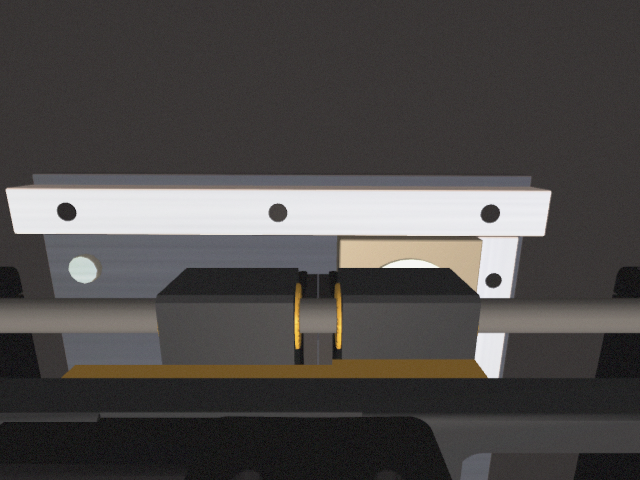

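It is now against the stop at 21 N, and the wrist view shows the disc at (410,265) in the corner. I retract, go over to the near side, and tap it against the rail with two fingers.

```bash
python3 -m jog '[{"dp":[0,-8,0],"dr":[0,0,0],"jaw":0},{"dp":[0,-18,0],"dr":[0,0,0],"jaw":0},{"dp":[0,-20,-20],"dr":[0,0,0],"jaw":0},{"dp":[0,-20,-45],"dr":[0,0,0],"jaw":0.23},{"dp":[0,-20,-50],"dr":[0,0,0],"jaw":0.23},{"dp":[-35,-10,-50],"dr":[0,0,0],"jaw":0.23},{"dp":[-70,10,-50],"dr":[0,0,0],"jaw":0.23},{"dp":[-70,34,-50],"dr":[0,0,0],"jaw":0.23},{"dp":[-70,34,-50],"dr":[0,0,0],"jaw":0.23},{"dp":[-70,34,-50],"dr":[0,0,0],"jaw":0.23}]'; python3 go.py -25 -56 18 0
```

```text
time_s: 13.75
position: [0.5569, -0.1006, 0.0701]
orientation: [0.999, -0.048, 0.0, 0.0]
force: [0.1, -0.3, -0.1]
gripper_width: 0.0199
grasp_force: 0.0
now stage [-25.1 -58.   70.1] dp [ 0.  -2.1 52.1] dr [ 0.001 -0.001 -0.002] F [ 0.1 -0.3 -0.1] t 13.75 jaw 0.01988304822762863
```

```bash
python3 -m jog '[{"dp":[0,-2,15],"dr":[0,0,0],"jaw":0.23},{"dp":[0,-2,30],"dr":[0,0,0],"jaw":0.23},{"dp":[0,-2,45],"dr":[0,0,0],"jaw":0.23},{"dp":[0,-2,52],"dr":[0,0,0],"jaw":0.23},{"dp":[0,-2,52],"dr":[0,0,0],"jaw":0.23},{"dp":[4,-2,52],"dr":[0,0,0],"jaw":0.23},{"dp":[8,-2,52],"dr":[0,0,0],"jaw":0.23},{"dp":[12,-2,52],"dr":[0,0,0],"jaw":0.23},{"dp":[15,-2,52],"dr":[0,0,0],"jaw":0.23},{"dp":[18,-2,52],"dr":[0,0,0],"jaw":0.23}]'; python3 go.py 3 -56 18 0
python3 -m jog '[{"dp":[1,0,0],"dr":[0,0,0],"jaw":0.23},{"dp":[2,0,0],"dr":[0,0,0],"jaw":0.23},{"dp":[3,0,0],"dr":[0,0,0],"jaw":0.23},{"dp":[4,0,0],"dr":[0,0,0],"jaw":0.23},{"dp":[5,0,0],"dr":[0,0,0],"jaw":0.23},{"dp":[6,0,0],"dr":[0,0,0],"jaw":0.23},{"dp":[7,0,0],"dr":[0,0,0],"jaw":0.23},{"dp":[8,0,0],"dr":[0,0,0],"jaw":0.23},{"dp":[9,0,0],"dr":[0,0,0],"jaw":0.23},{"dp":[10,0,0],"dr":[0,0,0],"jaw":0.23}]'; python3 go.py 3 -56 18 0
```

```text
time_s: 14.58
position: [0.5763, -0.0988, 0.0186]
orientation: [0.999, -0.047, 0.001, -0.0]
force: [-0.7, -0.0, 0.2]
gripper_width: 0.02
grasp_force: 0.0
now stage [ -6.  -54.4  18.6] dp [9.  1.6 0.6] dr [-0.    -0.001  0.   ] F [-0.7 -0.1  0.2] t 14.5833 jaw 0.02003646958437046
time_s: 15.42
position: [0.5854, -0.0998, 0.0179]
orientation: [0.999, -0.047, -0.0, 0.0]
force: [-0.7, 0.1, 0.3]
gripper_width: 0.0199
grasp_force: 0.0
now stage [  3.2 -54.5  17.9] dp [-0.2  1.5 -0.1] dr [0. 0. 0.] F [-0.7 -0.   0.3] t 15.4167 jaw 0.01988540646563103
```

```bash
python3 -m jog '[{"dp":[0.7,0,0],"dr":[0,0,0],"jaw":0.23},{"dp":[1.4,0,0],"dr":[0,0,0],"jaw":0.23},{"dp":[2.1,0,0],"dr":[0,0,0],"jaw":0.23},{"dp":[2.8,0,0],"dr":[0,0,0],"jaw":0.23},{"dp":[3.5,0,0],"dr":[0,0,0],"jaw":0.23},{"dp":[4.2,0,0],"dr":[0,0,0],"jaw":0.23},{"dp":[4.9,0,0],"dr":[0,0,0],"jaw":0.23},{"dp":[5.5,0,0],"dr":[0,0,0],"jaw":0.23},{"dp":[6,0,0],"dr":[0,0,0],"jaw":0.23},{"dp":[6,0,0],"dr":[0,0,0],"jaw":0.23}]'; python3 go.py 3 -56 18 0
```

```text
time_s: 16.25
position: [0.5855, -0.1001, 0.0175]
orientation: [0.999, -0.048, -0.006, 0.0]
force: [-12.5, 4.3, 9.9]
gripper_width: 0.0199
grasp_force: 6.2
now stage [  3.3 -54.8  17.5] dp [-0.3  1.2 -0.5] dr [ 0.001  0.012 -0.001] F [-12.8   3.1   9.9] t 16.25 jaw 0.019860361022787102
```

The contact is hard at x = 3.3, the same place as the first contact with the rail, so it is flush. I draw clear and check.

```bash
python3 -m jog '[{"dp":[-3,0,0],"dr":[0,0,0],"jaw":0.23},{"dp":[-6,0,0],"dr":[0,0,0],"jaw":0.23},{"dp":[-14,0,0],"dr":[0,0,0],"jaw":0.23},{"dp":[-25,0,0],"dr":[0,0,0],"jaw":0.23},{"dp":[-28,0,-15],"dr":[0,0,0],"jaw":0.23},{"dp":[-28,0,-50],"dr":[0,0,0],"jaw":0.23},{"dp":[-45,0,-90],"dr":[0,0,0],"jaw":0.23},{"dp":[-80,0,-120],"dr":[0,0,0],"jaw":0.23},{"dp":[-110,0,-140],"dr":[0,0,0],"jaw":0.23},{"dp":[-110,0,-140],"dr":[0,0,0],"jaw":0.23}]'
python3 - <<'E'
from h import *
p=read_camera("wrist");q=read_camera("scene")
a=p["image"];b=cv2.resize(q["image"][215:335,255:415],(640,480),interpolation=cv2.INTER_CUBIC)
cv2.imwrite("pics/f.png",cv2.resize(np.hstack([a,b]),(800,300),interpolation=cv2.INTER_AREA))
E
```

```text
time_s: 17.08
position: [0.4797, -0.0899, 0.1631]
orientation: [0.999, -0.047, 0.004, -0.001]
force: [-0.0, 0.9, -1.3]
gripper_width: 0.0195
grasp_force: 0.0
```

View pics/f.png

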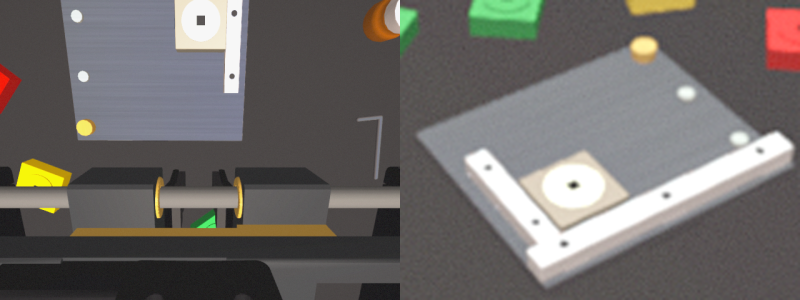

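```bash
python3 - <<'E'
from fit import *
st=np.load("st.npy")
for n in("scene","side"):
    p=read_camera(n);q0=np.array([st[0],st[1],0])+R.from_euler('z',st[2]).apply([.045,-.056,.037]);u=proj(p,q0).astype(int)
    g=p["image"].min(2);w=g[u[1]-6:u[1]+7,u[0]-6:u[0]+7].astype(float);w=np.clip(140-w,0,None);yy,xx=np.mgrid[-6:7,-6:7]
    c=u+np.array([(w*xx).sum(),(w*yy).sum()])/w.sum();q=ray(p,c,.037);print(n,np.round(rel(st,[q[0],q[1],0])[:2],1))
E
```

```text
scene [ 44.  -56.7]
side [ 44.7 -56.2]
```

The measured centre is (44–45, -56), against a target of (45, -56).

```bash
python3 -c "
from workcell import *
print(sign_off())"
```

```text
the job is handed in; nothing more can be done
None
```

I pushed the carrier into the corner, flush against the back rail and side stop, drew the hand clear and handed the job in at about 17 s; the cameras put its centre within about 1 mm of the ideal corner position, and sign-off returned no verdict.

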